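# Set the roller at the top of the inclined plane

### The arm

A 7-joint arm with a two-finger parallel gripper is mounted at the origin on the work surface. World frame = base frame: x ahead of the robot, y to its left, z up, the work surface at z = 0. Lengths are in mm, angles in rad, forces in N, time in s.
With the tool pointing down it reaches from about 400 to 875 mm from the base axis. Payload 4.4 kg.
Tool frame: the origin (TCP) lies at the very end of the fingers, on their centre line; the grasp point (between the pads) lies 19 mm behind it; z points along the fingers, y is the direction in which the jaws open and shut (so a half turn about z gives the same grasp; the last joint's range is limited). The gripper opens to 85 mm and grips with 20 to 120 N. Pads are 22 mm wide; open, the fingers measure 114 mm over their backs; the gripper's body (76 mm by 85 mm) begins 54 mm behind the grasp point. The pads swing forward as they close: fully open they stand 13 mm farther back than shut.
Start: joints at [-1.248, 0.628, 0.038, 1.517, -0.027, 0.996, -0.02], TCP at [246.379, 601.511, 231.313] pointing down, gripper open.
Joint ranges: [-3.06, 3.06], [-0.37, 2.12], [-1.25, 1.32], [0.18, 2.47], [-1.1, 4.24], [0.23, 1.98], [-2.94, 2.94]. Speed limits (rad/s): [2.57, 2.57, 3.14, 3.14, 3.14, 3.14, 3.14].

### API

Orientations are given as [roll, pitch, yaw] about the fixed x, y, z axes, in that order (R = Rz(yaw) Ry(pitch) Rx(roll)).
In Python, from cell import read_state, get_image, finish_job gives the robot as it stands.
- The arm moves only by the tool carry_out, never from a script. Its argument "series" is a list that holds one entry, the list of rows, each a list of 7 numbers: the shift along the tool's x, y, z in cm, then the turn, a rotation vector about the tool's x, y, z in rad, then the finger opening in cm, from 0 to 8.54. In form: [[[x, y, z, wx, wy, wz, grip], ...]]. A call has 1 to 5 rows; each row is the pose to reach, as a shift and turn from the pose commanded when the call began, along the tool's axes at that moment; what a row does not reach only later rows make up. A row lasts 1/12 s, in which the tool goes at most 41.7 mm and 7.16 degrees, less where a joint would pass 70% of its speed; a pose out of reach is approached as far as the arm can. A call with a gripper value outside its range is refused whole. The fingers move at their own pace and stop on an object; the grip force is fixed at half the most. Time passes only in rows, so rows that repeat a pose let the fingers close. It gives the time, the measured TCP pose, the force and the opening at its end, in the units of the state.
- read_state(): the state, without advancing time (a new reading comes with each control period).
- get_image(name): name is "scene" or "top"; returns a dict with "img" (480x640x3 uint8, blue, green, red), "z_map" (480x640 float32, mm along the optical axis (not along the pixel's ray), 0 where there is no reading), "mtx" (3x3 intrinsics, pixels), "dist" ([k1, k2, p1, p2, k3] as OpenCV has them; the pictures are not rectified), "T" (4x4, takes a point from camera to world coordinates). Camera axes: x right, y down, z forward; pixel columns grow to the right and rows downward; lengths in mm; the calibration is good to about 2 mm. A picture is of the moment at which its call begins.
- finish_job(): hands the job in, once; it reports no verdict.
The state is a dict: "clock": time; "qpos": joint angles; "qd": joint speeds; "tau": joint torques, N m; "eef_pos": TCP position; "tool_rot": TCP orientation; "force": force on the tool from outside, world axes, zero at the start; "torque": the same for the moment, N m; "width": finger opening in mm.
Only numpy, scipy, OpenCV 4.12 (cv2) and the standard library are available. Lean on these libraries where they do the work, as an engineer would, in place of code of your own. Each camera call takes 0.05 s, during which the arm holds its last target.

### The job

Get the inclined plane ready for a timed roll-down: with your fingertips, slowly and gently push the steel roller from the foot of the ramp up the track until it touches the start stop at the top, without letting it roll back, and finish with your fingertips still holding it against the stop. Only push it - do not pinch or lift it - and leave everything else on the bench where it is.

Things in the scene. Friction and masses are not known exactly. Their poses are not given: they have to be found in the camera images.
- roller: The roller: a plain polished solid steel cylinder, 44 mm diameter, 60 mm long, 0.3 to 0.6 kg, free to roll. Origin at its centre, own y axis along its axle (x and z turn as it rolls). It starts lying across the track at the ramp's foot, against the low rubber buffer; let go anywhere on the slope it rolls back down.
- start_stop (a point): Start stop at the ramp's upper end: upright aluminium plate across the track, 5 mm thick, 66 mm wide, 28 mm high above the board. Point on the board's surface, mid-plate, at the face the roller meets. x points uphill along the board, y across the track, z square to the board. A roller touching the stop has its centre at x = -22, z = 22 mm here.
- foot (a point): Point on the middle of the board's surface at the foot, within 3 mm of where the resting roller touches the board; axes as start_stop, which is 257 mm uphill. The rubber buffer across the track is 10 mm high, 12 mm long, its uphill face 18.4 mm downhill of this point; fingers reach the roller above it.
- incline (a joint): Slope of the board in rad (0 = level), clamped at 0.07 to 0.14; it does not give under a finger. The wooden board is 335 x 90 x 12 mm, 45 mm of it below point foot. A guide strip along each side stands 8 mm above its surface, 67 mm apart inside; the roller runs between them.
- ramp: The ramp's grey base plate, 350 x 120 mm, fixed to the bench. Origin at the middle of its underside, own x axis horizontal, pointing in the uphill direction. A quadrant scale stands beside the board at its +y side near the upper end, up to 80 mm above the bench; its clamp knob sticks out to 70 mm from the middle line.
- sleeve: Bystander: hollow steel sleeve, outside 44 mm diameter, 60 mm tall, standing on end on the bench; looks like the roller but is a tube. Origin at the centre of its underside.
- calculator: Bystander: black pocket calculator 80 x 150 x 15 mm lying on the bench. Origin at the centre of its underside.
- highlighter: Bystander: yellow highlighter pen with a black cap, 135 mm long, 13 mm thick, lying on the bench. Origin at the centre of its underside.
- ruler: Bystander: wooden ruler 310 x 28 x 5 mm lying on the bench. Origin at the centre of its underside.
- beaker: Bystander: small glass beaker, 54 mm across the rim, 75 mm tall. Origin at the centre of its underside.
- flask: Bystander: volumetric flask with a blue stopper, 64 mm bulb, 156 mm tall. Origin at the centre of its underside.
- wash_bottle: Bystander: white wash bottle, 64 mm diameter, 183 mm tall, with a bent spout. Origin at the centre of its underside.
- meter: Bystander: red hand-held meter 75 x 125 x 30 mm lying on the bench. Origin at the centre of its underside.

How it is judged (in metres and radians):
On the way:
1. the roller is part-way up the track with a fingertip on it (x of roller in the frame of start_stop between -0.15 and -0.03 m and contact force between the fingers and roller above 0.02 N), for 0.05 s.
At the end, for the whole second after the job is handed in: The roller lies on the board, touching the start stop (gap under 3.5 mm) and square to the track (within 0.08 rad), at rest, and the fingers are still on it, holding it there (more than 0.05 N) (x of roller in the frame of start_stop between -0.0255 and -0.015 m and z of roller in the frame of start_stop between 0.018 and 0.026 m and angle between the y axis of roller and the y axis of start_stop, either way round below 0.08 rad and contact force between the fingers and roller above 0.05 N and linear speed of roller below 0.01 m/s and angular speed of roller below 0.3 rad/s); the arm keeps its last pose, push and grip.
It fails at once if the roller is lifted or knocked off the track (its centre more than 30 mm, or less than 15 mm, above the board, or off its sides) (z of roller in the frame of start_stop above 0.03 m or z of roller in the frame of start_stop below 0.015 m or y of roller in the frame of start_stop above 0.02 m or y of roller in the frame of start_stop below -0.02 m).
It fails at once if the roller rolls loose, back or ahead: it moves faster than 0.15 m/s with no finger on it (contact force between the fingers and roller below 0.01 N and linear speed of roller above 0.15 m/s).
It fails at once if the roller is pinched or rammed: more than 36 N between fingers and roller (contact force between the fingers and roller above 36 N).
It fails at once if another thing on the bench is shifted by more than 15 mm (distance of any of sleeve, calculator, highlighter, ruler, beaker, flask, wash_bottle, meter from where it was at the start of the episode above 0.015 m).
It fails at once if a standing thing (sleeve, beaker, flask, wash bottle) is tipped by more than 0.3 rad (angle between any of sleeve, beaker, flask, wash_bottle's own z axis and vertical above 0.3 rad).
It also fails if it takes over 40 s, if anything falls off the work surface, if the arm or the gripper's body presses on something with over 40 N, if the wrist force passes 120 N, or if a joint passes its speed limit or range.

## Working session

There is one attempt and no reset: what is moved stays moved. The work goes in short steps, Python scripts to look and compute and a tool call to move; the robot and the scene stay as the last step left them, time stands still between calls to the robot, and variables do not carry over. Pictures are saved under pics/ and viewed, and the job is handed in when it is done.

Besides the shell and the picture viewer there is one more tool, called after ">>>" by a JSON object that holds its "method" and its "body", one argument or row to a line. carry_out: Moves the arm, as the interface text tells. Its arguments: {"type":"object","properties":{"series":{"type":"array","items":{"type":"array","items":{"type":"array","items":{"type":"number"}}}}},"required":["series"]}

```bash
mkdir -p pics; ls; python3 - <<'E'
from cell import *
import cv2,numpy as np
print(read_state())
for n in("scene","top"):
    d=get_image(n); cv2.imwrite(f"pics/{n}0.png",d["img"]); np.savez(f"{n}0.npz",**d)
    print(n,d["mtx"].tolist(),d["dist"],np.round(d["T"],3).tolist())
E
```

```text
pics
{'clock': 0.0, 'qpos': array([-1.2477903 ,  0.62930917,  0.03848261,  1.51838403, -0.0270249 ,
        0.99632368, -0.02000935]), 'qd': array([ 2.96778057e-04, -1.16594897e-04, -8.61468861e-04, -1.70583552e-06,
       -8.22508675e-04, -1.22029767e-03,  3.46513429e-04]), 'tau': array([-1.18146450e-03, -5.63382411e+01,  1.22660592e+00, -1.93435907e+01,
        1.12046339e-02,  1.04527056e-02, -1.48359140e-05]), 'eef_pos': array([246.15115896, 600.8988749 , 230.40866932]), 'tool_rot': array([-3.13968769e+00,  2.68097306e-05,  2.75273050e+00]), 'force': array([-0.30897437,  0.92931586, -0.89944923]), 'torque': array([ 0.00398991, -0.01061376,  0.00147839]), 'width': 85.59708056922395}
scene [[613.6942244841368, 0.0, 321.69083269106807], [0.0, 613.6942244841368, 249.63012774040644], [0.0, 0.0, 1.0]] [-0.11454125  0.          0.          0.          0.        ] [[0.228, 0.754, -0.616, 1401.886], [0.974, -0.175, 0.146, -196.596], [0.002, -0.633, -0.774, 1105.467], [0.0, 0.0, 0.0, 1.0]]
top [[589.8990200766856, 0.0, 323.084086527169], [0.0, 589.8990200766856, 237.2323233219206], [0.0, 0.0, 1.0]] [-0.03239952  0.          0.          0.          0.        ] [[0.01, -0.986, 0.168, 341.299], [-1.0, -0.006, 0.022, -14.511], [-0.021, -0.168, -0.985, 1296.402], [0.0, 0.0, 0.0, 1.0]]
```

View pics/scene0.png

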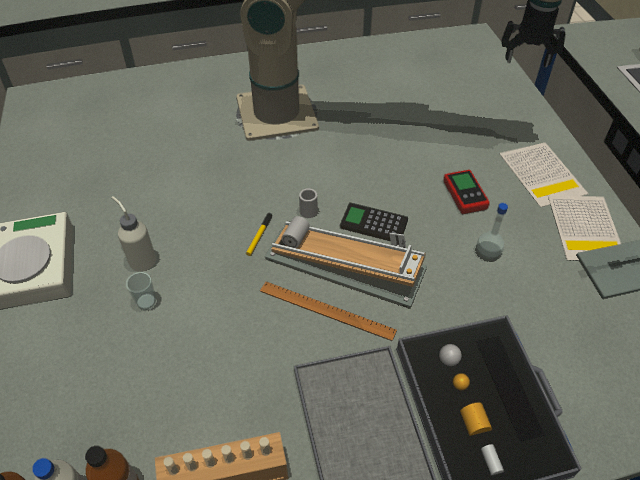

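View pics/top0.png

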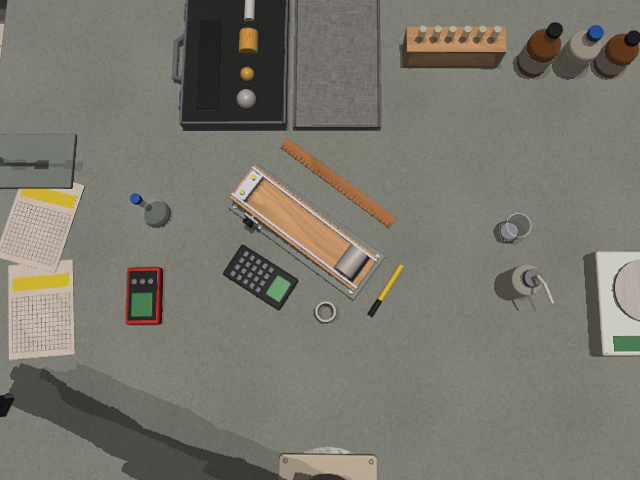

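The top view shows the roller on the track at about (351,262), and the stop and end plate near (248,187). The sleeve is at (326,312), the highlighter at (385,290), and the quadrant at (250,224). Next I'll measure them.

```bash
cat > h.py <<'E'
import numpy as np,cv2
def cloud(d):
    h,w=d["z_map"].shape
    u,v=np.meshgrid(np.arange(w),np.arange(h))
    p=cv2.undistortPoints(np.stack([u,v],-1).reshape(-1,1,2).astype(np.float64),d["mtx"],d["dist"]).reshape(h,w,2)
    z=d["z_map"]; c=np.stack([p[...,0]*z,p[...,1]*z,z],-1)
    return c@d["T"][:3,:3].T+d["T"][:3,3]
def px(d,P):
    P=np.atleast_2d(P).astype(float); Ti=np.linalg.inv(d["T"])
    return cv2.projectPoints(P,cv2.Rodrigues(Ti[:3,:3])[0],Ti[:3,3],d["mtx"],d["dist"])[0].reshape(-1,2)
E
python3 - <<'E'
import numpy as np,cv2
from h import *
for n in("top","scene"):
    d=dict(np.load(n+"0.npz")); P=cloud(d)
    img=d["img"]
    a,b=((200,150),(420,340)) if n=="top" else ((230,170),(440,350))
    c=img[a[1]:b[1],a[0]:b[0]]
    cv2.imwrite(f"pics/{n}_crop.png",cv2.resize(c,None,fx=3.5 if n=="top" else 3.3,fy=3.5 if n=="top" else 3.3,interpolation=cv2.INTER_CUBIC)[:600])
    pts=[(351,262),(345,262),(326,303),(385,290),(330,240),(300,215),(270,195),(248,187),(250,225),(260,270),(450,350)] if n=="top" else [(295,230),(308,195),(330,250),(380,260),(411,262),(398,238)]
    for u,v in pts: print(n,(u,v),np.round(P[v,u],1))
E
```

```text
top (351, 262) [497.7 -45.8  76.5]
top (345, 262) [497.8 -33.3  74.7]
top (326, 303) [413.5   5.9  54.5]
top (385, 290) [ 445.  -121.2   13.9]
top (330, 240) [548.9  -1.4  45.8]
top (300, 215) [602.   63.6  52.6]
top (270, 195) [642.2 127.7  68.3]
top (248, 187) [658.8 175.1  71.7]
top (250, 225) [577.5 169.5  62.9]
top (260, 270) [486.  151.1  19.4]
top (450, 350) [ 317.8 -261.2    1.5]
scene (295, 230) [512.2 -46.6  73.6]
scene (308, 195) [380.7  11.5  40.5]
scene (330, 250) [567.   20.8  49.6]
scene (380, 260) [630.4 116.5  64.5]
scene (411, 262) [656.5 177.6  72.3]
scene (398, 238) [592.1 168.   80.5]
```

View pics/top_crop.png

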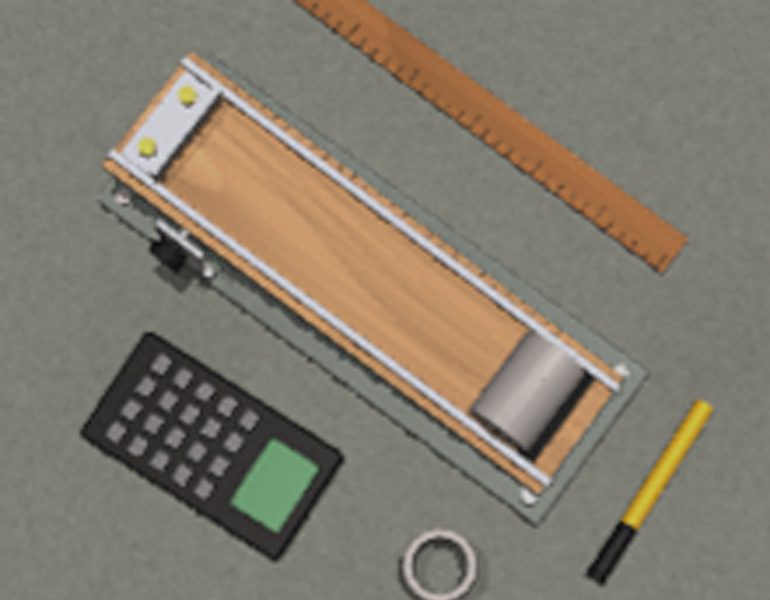

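View pics/scene_crop.png

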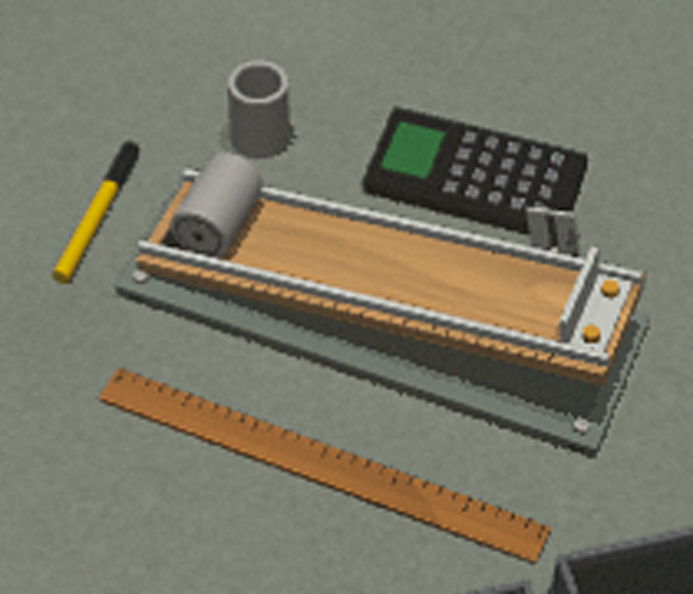

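```bash
cat > fit.py <<'E'
import numpy as np,cv2
from h import *
hsvm=lambda i:cv2.cvtColor(i,cv2.COLOR_BGR2HSV)
for n in("top","scene"):
    d=dict(np.load(n+"0.npz")); P=cloud(d); H=hsvm(d["img"])
    a,b=((225,160),(385,298)) if n=="top" else ((268,215),(430,300))
    m=(H[...,0]>8)&(H[...,0]<22)&(H[...,1]>80)&(P[...,2]>25)
    r=np.zeros_like(m); r[a[1]:b[1],a[0]:b[0]]=1; m&=r
    nb,l,st,_=cv2.connectedComponentsWithStats(m.astype(np.uint8)); k=1+st[1:,4].argmax(); mi=l==k
    mi=cv2.erode(mi.astype(np.uint8),np.ones((3,3)))>0
    Q=P[mi]; ok=np.ones(len(Q),bool)
    for _ in range(5):
        A=np.c_[Q[:,:2],np.ones(len(Q))]; c=np.linalg.lstsq(A[ok],Q[ok,2],rcond=None)[0]
        res=Q[:,2]-A@c; ok=abs(res)<2.5*res[ok].std()+.1
    g=c[:2]; print(n,len(Q),"plane",c,"res",res[ok].std(),"slope",np.arctan(np.hypot(*g)),"grad yaw",np.arctan2(g[1],g[0]))
    # intersect wood pixels (uneroded inner comp) with plane
    v,u=np.nonzero(l==k)
    pp=cv2.undistortPoints(np.stack([u,v],-1).reshape(-1,1,2).astype(float),d["mtx"],d["dist"]).reshape(-1,2)
    ray=np.c_[pp,np.ones(len(pp))]@d["T"][:3,:3].T; o=d["T"][:3,3]
    t=(c[2]+c[:2]@o[:2]-o[2])/(ray[:,2]-ray[:,:2]@c[:2]); W=o+ray*t[:,None]
    rect=cv2.minAreaRect(W[:,:2].astype(np.float32)); print(rect, np.round(cv2.boxPoints(rect),1).tolist())
    # roller
E
python3 fit.py
```

```text
top 2927 plane [0.07654183 0.10631015 0.7374879 ] res 2.4098479214281165 slope 0.1302563807915538 grad yaw 0.9467824656919628
((583.51611328125, 64.87210083007812), (241.76231384277344, 65.28482818603516), 53.86711502075195) [[485.8999938964844, -13.5], [538.5999755859375, -52.0], [681.2000122070312, 143.3000030517578], [628.4000244140625, 181.6999969482422]]
scene 1875 plane [ 0.09048697  0.09762411 -7.01066384] res 1.9717534225775273 slope 0.13233241134434315 grad yaw 0.8233210897899742
((580.140869140625, 66.17658233642578), (238.41639709472656, 61.672935485839844), 53.75663757324219) [[484.79998779296875, -11.699999809265137], [534.5, -48.20000076293945], [675.5, 144.10000610351562], [625.7000122070312, 180.60000610351562]]
```

Both views agree on the board plane: z is about 34.5 at the foot and 68.1 at the stop. That gives a slope of 0.13, a track yaw of 0.939 rad, and a stop at about (655,162.5,68). I'll plan the approach in the board frame.

```bash
cat > plan.py <<'E'
import numpy as np,sys
from scipy.spatial.transform import Rotation as Ro, Slerp
from cell import read_state
psi,al=0.939,0.130
S=np.array([654.8,162.5,68.1])
c,s=np.cos,np.sin
X=np.array([c(al)*c(psi),c(al)*s(psi),s(al)]);N=np.array([-s(al)*c(psi),-s(al)*s(psi),c(al)]);Y=np.cross(N,X)
B=np.c_[X,Y,N]            # board frame
RT=np.c_[X,-Y,-N]         # wanted tool
def cur():
    st=read_state(); return st,Ro.from_euler('xyz',st["tool_rot"]).as_matrix()
def show():
    st,R=cur(); print("t",round(st["clock"],2),"board-frame tcp",np.round(B.T@(st["eef_pos"]-S),2),"world",np.round(st["eef_pos"],1),"F_board",np.round(B.T@st["force"],2),"w",round(st["width"],1),
      "rot err",np.round(Ro.from_matrix(RT.T@R).as_rotvec(),4),"q",np.round(st["qpos"],2))
def to(p,maxrow=4.0):
    st,R=cur(); dp=R.T@(np.asarray(p)-st["eef_pos"])/10; rv=Ro.from_matrix(R.T@RT).as_rotvec()
    print("shift cm",np.round(dp,3),"rotvec",np.round(rv,4),"rows>=",np.linalg.norm(dp)/4.1,np.linalg.norm(rv)/.124)
bw=lambda x,y,z:S+B@np.array([x,y,z])
E
python3 - <<'E'
from plan import *
print("start pt",bw(-257-45,0,13)); show(); to([500,250,231]); to(bw(-302,0,120)); 
E
```

```text
start pt [476.94994467 -80.50784328  41.84079355]
t 0.1 board-frame tcp [132.6  588.75 146.44] world [246.1 601.  230.5] F_board [-0.93 -0.36 -0.12] w 85.1 rot err [ 0.1191 -0.0937 -1.8109] q [-1.25  0.63  0.04  1.52 -0.03  1.   -0.02]
shift cm [-3.6797e+01 -2.2857e+01 -1.3000e-02] rotvec [-0.1191  0.0937  1.8109] rows>= 10.565430349996594 14.654986674959407
shift cm [-46.859 -55.648   8.347] rotvec [-0.1191  0.0937  1.8109] rows>= 17.860066711467677 14.654986674959407
```

>>> {"method": "carry_out", "body": {
  "series": [
    [[-3.4,-2.1,0,0,0,0.12,2],[-6.8,-4.2,0,0,0,0.24,2],[-10.2,-6.3,0,0,0,0.36,2],[-13.6,-8.4,0,0,0,0.48,2],[-17.0,-10.5,0,0,0,0.6,2]]
  ]
}}

```text
clock: 0.52
eef_pos: [364.5, 438.0, 231.1]
tool_rot: [-3.141, 0.0, 2.147]
force: [-0.5, 0.7, -0.7]
width: 25.6
```

```bash
python3 - <<'E'
from plan import *
show(); to([500,250,231]); to(bw(-302,0,120)); 
E
```

```text
t 0.52 board-frame tcp [ 71.58 397.02 154.98] world [364.5 438.  231.1] F_board [ 0.18  0.8  -0.71] w 25.6 rot err [ 0.0789 -0.1143 -1.2063] q [-1.06  0.52  0.21  1.75 -0.13  0.89 -0.22]
shift cm [-2.3153e+01  1.1160e+00  9.0000e-03] rotvec [-0.0789  0.1143  1.2063] rows>= 5.653608632493111 9.792756826364457
shift cm [-50.099 -20.12    8.332] rotvec [-0.0789  0.1143  1.2063] rows>= 13.323805356878587 9.792756826364457
```

>>> {"method": "carry_out", "body": {
  "series": [
    [[-3.7,-1.5,0,0,0,0.12,2],[-7.4,-3.0,0,0,0,0.24,2],[-11.1,-4.5,0,0,0,0.36,2],[-14.8,-6.0,0,0,0,0.48,2],[-18.5,-7.5,0,0,0,0.6,2]]
  ]
}}

```text
clock: 0.93
eef_pos: [402.7, 242.2, 231.2]
tool_rot: [-3.141, 0.0, 1.547]
force: [0.7, 0.1, -0.9]
width: 19.8
```

```bash
python3 - <<'E'
from plan import *
show(); to(bw(-302,0,120)); 
E
```

```text
t 0.93 board-frame tcp [-62.74 250.52 172.68] world [402.7 242.2 231.2] F_board [ 0.36 -0.57 -0.95] w 19.8 rot err [ 0.0399 -0.1261 -0.6072] q [-0.89  0.4   0.39  2.01 -0.21  0.77 -0.39]
shift cm [-33.222   7.401   8.323] rotvec [-0.0399  0.1261  0.6072] rows>= 8.546282808347383 5.011472918419598
```

>>> {"method": "carry_out", "body": {
  "series": [
    [[-3.7,0.82,0.4,-0.007,0.021,0.1,2],[-7.4,1.64,0.8,-0.013,0.042,0.2,2],[-11.1,2.46,1.2,-0.02,0.063,0.3,2],[-14.8,3.28,1.6,-0.027,0.084,0.4,2],[-18.5,4.1,2.0,-0.033,0.105,0.5,2]]
  ]
}}

```text
clock: 1.35
eef_pos: [440.4, 56.7, 211.1]
tool_rot: [3.136, -0.11, 1.048]
force: [0.3, 0.7, -0.4]
width: 19.7
```

```bash
python3 - <<'E'
from plan import *
show(); to(bw(-302,0,120)); 
E
```

```text
t 1.35 board-frame tcp [-191.64  110.52  169.32] world [440.4  56.7 211.1] F_board [ 0.69  0.18 -0.46] w 19.7 rot err [ 0.0071 -0.0199 -0.1084] q [-0.47  0.37  0.46  2.16 -0.44  0.63 -0.21]
shift cm [-12.069   9.834   5.088] rotvec [-0.0071  0.0199  0.1084] rows>= 3.994783310998262 0.8907367855554557
```

>>> {"method": "carry_out", "body": {
  "series": [
    [[-3.0,2.46,1.2,-0.003,0.01,0.05,2],[-6.0,4.92,2.4,-0.007,0.02,0.108,2],[-9.0,7.38,3.6,-0.007,0.02,0.108,2],[-12.1,9.83,5.1,-0.007,0.02,0.108,2],[-12.1,9.83,5.1,-0.007,0.02,0.108,2]]
  ]
}}

```text
clock: 1.77
eef_pos: [469.2, -100.2, 145.9]
tool_rot: [3.138, -0.124, 0.931]
force: [-0.0, -0.1, 0.2]
width: 20.0
```

```bash
python3 - <<'E'
from plan import *
from h import *
from cell import get_image
show(); to(bw(-302,0,14)); 
for n in("scene","top"):
    d=get_image(n); a,b=((200,150),(420,340)) if n=="top" else ((230,130),(440,310))
    im=d["img"].copy()
    for p in [(-257,0,0),(0,0,0),(0,33.5,0),(0,-33.5,0),(-302,45,0),(-302,-45,0)]:
        u,v=px(d,bw(*p))[0]; cv2.circle(im,(round(u),round(v)),1,(0,0,255),-1)
    c=im[a[1]:b[1],a[0]:b[0]]; cv2.imwrite(f"pics/{n}1.png",cv2.resize(c,None,fx=3.1,fy=3.1))
E
```

```text
t 1.77 board-frame tcp [-308.81   -5.41  118.82] world [ 469.2 -100.2  145.9] F_board [-0.05 -0.01  0.25] w 20.0 rot err [-0.0043 -0.0063  0.0082] q [-0.02  0.53  0.36  2.12 -0.6   0.55  0.17]
shift cm [ 0.743 -0.593 10.475] rotvec [ 0.0043  0.0063 -0.0082] rows>= 2.565474564570423 0.09011598420358762
```

View pics/scene1.png

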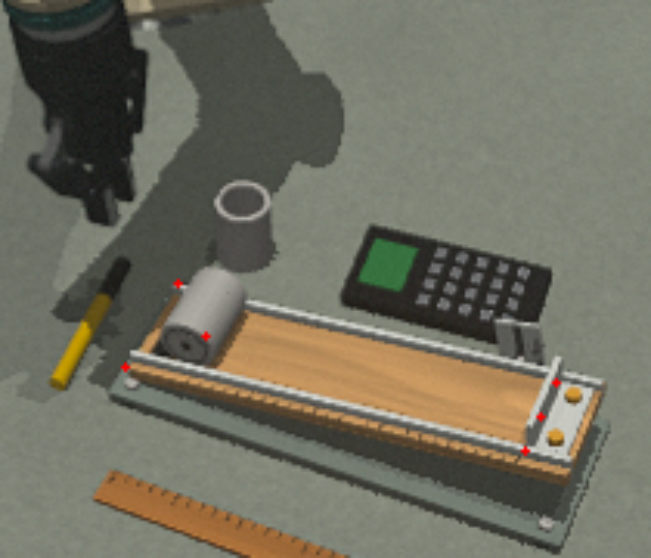

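View pics/top1.png

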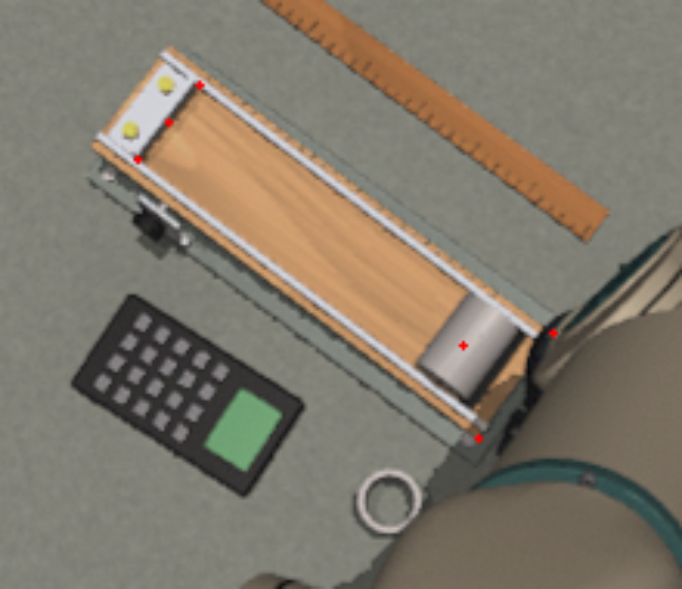

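The overlay sits on the track within 1–2 mm, and the fingers are downhill of the roller. I'll go down behind it.

>>> {"method": "carry_out", "body": {
  "series": [
    [[0.4,-0.5,2.5,0.004,0.006,-0.008,2],[0.4,-0.5,5.0,0.004,0.006,-0.008,2],[0.4,-0.5,7.5,0.004,0.006,-0.008,2],[0.4,-0.5,9.5,0.004,0.006,-0.008,2],[0.4,-0.5,9.5,0.004,0.006,-0.008,2]]
  ]
}}

```text
clock: 2.28
eef_pos: [473.1, -70.9, 52.0]
tool_rot: [-3.133, -0.135, 0.955]
force: [-0.2, -0.1, 0.4]
width: 19.8
```

```bash
python3 - <<'E'
from plan import *
from h import *
from cell import get_image
show(); to(bw(-302,0,14)); 
for n in("scene",):
    d=get_image(n); a,b=((200,150),(420,340)) if n=="top" else ((230,170),(360,280))
    im=d["img"].copy()
    c=im[a[1]:b[1],a[0]:b[0]]; cv2.imwrite(f"pics/{n}2.png",cv2.resize(c,None,fx=5,fy=5))
E
```

```text
t 2.28 board-frame tcp [-295.23    8.78   22.35] world [473.1 -70.9  52. ] F_board [-0.17  0.12  0.39] w 19.8 rot err [ 0.011   0.0047 -0.0157] q [ 0.09  0.7   0.14  2.18 -0.78  0.31  0.32]
shift cm [-0.695  0.876  0.822] rotvec [-0.011  -0.0047  0.0157] rows>= 0.3385996724399184 0.15906303273565522
```

View pics/scene2.png

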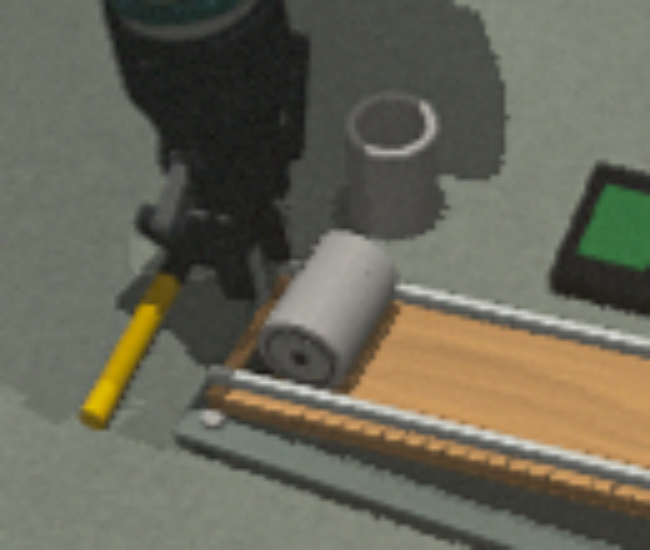

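>>> {"method": "carry_out", "body": {
  "series": [
    [[-0.3,0.5,0,-0.004,-0.004,0.008,2],[-0.3,0.5,0,-0.004,-0.004,0.008,2],[-0.3,0.5,0.4,-0.004,-0.004,0.008,2],[-0.3,0.5,0.8,-0.004,-0.004,0.008,2],[-0.3,0.5,0.8,-0.004,-0.004,0.008,2]]
  ]
}}

```text
clock: 2.75
eef_pos: [477.9, -78.2, 46.0]
tool_rot: [3.141, -0.131, 0.944]
force: [-0.3, 0.3, 0.8]
width: 19.9
```

```bash
python3 - <<'E'
from plan import *
show(); to(bw(-290,0,14)); 
E
```

```text
t 2.75 board-frame tcp [-299.09    0.62   16.85] world [477.9 -78.2  46. ] F_board [0.15 0.45 0.77] w 19.9 rot err [ 0.0006  0.0014 -0.0053] q [ 0.1   0.71  0.13  2.17 -0.79  0.29  0.34]
shift cm [0.908 0.066 0.286] rotvec [-0.0006 -0.0014  0.0053] rows>= 0.23269369681085214 0.044135917371328125
```

>>> {"method": "carry_out", "body": {
  "series": [
    [[0.3,0,0.1,0,0,0.003,2],[0.6,0.03,0.2,0,0,0.005,2],[0.9,0.06,0.2,0,0,0.005,2],[1.2,0.06,0.2,0,0,0.005,2],[1.5,0.06,0.2,0,0,0.005,2]]
  ]
}}

```text
clock: 3.17
eef_pos: [487.2, -66.6, 46.0]
tool_rot: [-3.141, -0.131, 0.939]
force: [-1.1, -0.3, 1.1]
width: 20.2
```

```bash
cat > look.py <<'E'
import sys
from plan import *
from h import *
from cell import get_image
show()
k=sys.argv[1]
n="scene"
d=get_image(n); a,b=(230,170),(430,310)
im=d["img"].copy()
c=im[a[1]:b[1],a[0]:b[0]]; cv2.imwrite(f"pics/{n}{k}.png",cv2.resize(c,None,fx=4,fy=4))
E
python3 look.py 3
```

```text
t 3.17 board-frame tcp [-2.8432e+02 -6.0000e-02  1.4890e+01] world [487.2 -66.6  46. ] F_board [-0.78  0.71  1.18] w 20.2 rot err [0.0005 0.0007 0.0002] q [ 0.06  0.72  0.15  2.15 -0.79  0.31  0.3 ]
```

View pics/scene3.png

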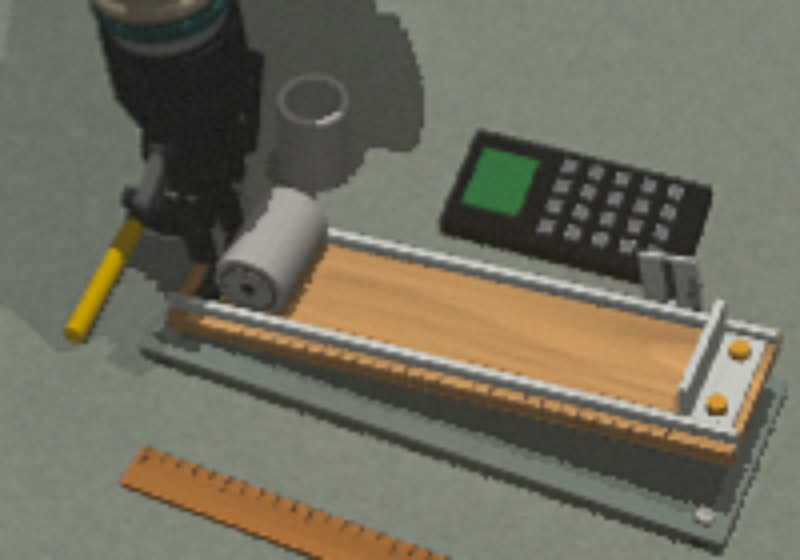

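The fingertips have just reached the roller's downhill side, near (235,250) in this crop. I'll push on at about 48 mm/s.

>>> {"method": "carry_out", "body": {
  "series": [
    [[0.3,0,0,0,0,0,2],[0.7,0,0,0,0,0,2],[1.1,0,0,0,0,0,2],[1.5,0,0,0,0,0,2],[1.9,0,0,0,0,0,2]]
  ]
}}

```text
clock: 3.63
eef_pos: [498.6, -51.0, 48.5]
tool_rot: [-3.141, -0.131, 0.939]
force: [-1.1, -0.6, 1.0]
width: 20.2
```

```bash
python3 look.py 4
```

```text
t 3.63 board-frame tcp [-2.6489e+02 -2.0000e-02  1.4890e+01] world [498.6 -51.   48.5] F_board [-1.03  0.54  1.14] w 20.2 rot err [ 0.0007  0.0012 -0.    ] q [ 0.01  0.72  0.18  2.13 -0.79  0.33  0.26]
```

View pics/scene4.png

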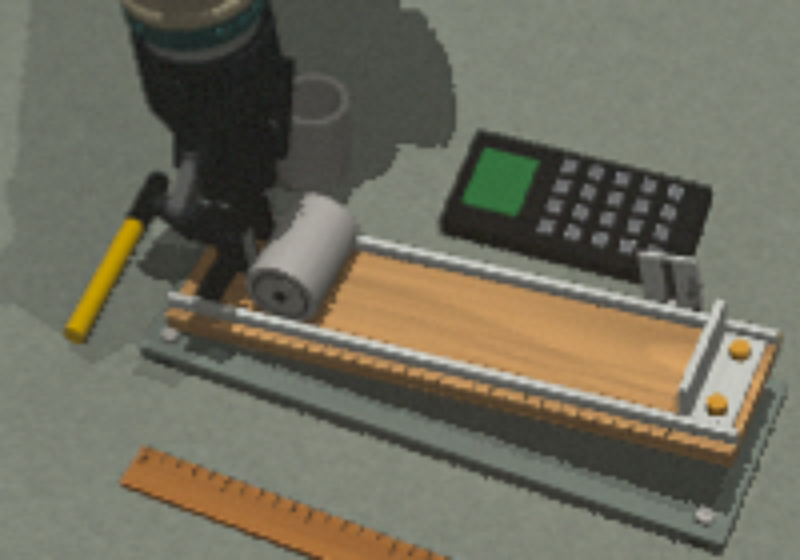

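The roller is moving up with the fingers and stays square; its near end face is now at (283,290).

>>> {"method": "carry_out", "body": {
  "series": [
    [[0.4,0,0,0,0,0,2],[0.8,0,0,0,0,0,2],[1.2,0,0,0,0,0,2],[1.6,0,0,0,0,0,2],[2.0,0,0,0,0,0,2]]
  ]
}}

```text
clock: 4.1
eef_pos: [510.2, -35.1, 51.1]
tool_rot: [-3.141, -0.131, 0.939]
force: [0.7, 0.1, -0.4]
width: 20.3
```

>>> {"method": "carry_out", "body": {
  "series": [
    [[0.4,0,0,0,0,0,2],[0.8,0,0,0,0,0,2],[1.2,0,0,0,0,0,2],[1.6,0,0,0,0,0,2],[2.0,0,0,0,0,0,2]]
  ]
}}

```text
clock: 4.52
eef_pos: [521.9, -19.1, 53.7]
tool_rot: [-3.141, -0.131, 0.939]
force: [0.1, -1.2, 0.4]
width: 19.9
```

>>> {"method": "carry_out", "body": {
  "series": [
    [[0.4,0,0,0,0,0,2],[0.8,0,0,0,0,0,2],[1.2,0,0,0,0,0,2],[1.6,0,0,0,0,0,2],[2.0,0,0,0,0,0,2]]
  ]
}}

```text
clock: 4.93
eef_pos: [533.6, -3.1, 56.4]
tool_rot: [-3.141, -0.131, 0.939]
force: [-0.4, -1.0, -0.2]
width: 20.1
```

```bash
python3 look.py 5
```

```text
t 4.93 board-frame tcp [-205.      0.     14.95] world [533.6  -3.1  56.4] F_board [-1.09 -0.25 -0.08] w 20.1 rot err [0.0007 0.0011 0.0002] q [-0.14  0.73  0.25  2.05 -0.77  0.4   0.13]
```

View pics/scene5.png

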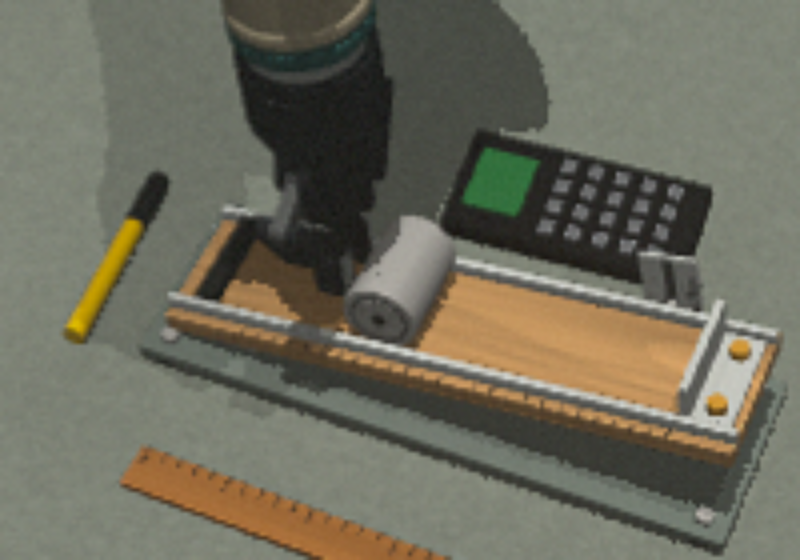

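The roller is part-way up and square, with its end face at (380,318) and the fingers against it. I'll keep going.

>>> {"method": "carry_out", "body": {
  "series": [
    [[0.4,0,0,0,0,0,2],[0.8,0,0,0,0,0,2],[1.2,0,0,0,0,0,2],[1.6,0,0,0,0,0,2],[2.0,0,0,0,0,0,2]]
  ]
}}

```text
clock: 5.4
eef_pos: [545.3, 12.9, 59.0]
tool_rot: [-3.141, -0.131, 0.939]
force: [-1.7, -0.6, 1.2]
width: 19.9
```

>>> {"method": "carry_out", "body": {
  "series": [
    [[0.4,0,0,0,0,0,2],[0.8,0,0,0,0,0,2],[1.2,0,0,0,0,0,2],[1.6,0,0,0,0,0,2],[2.0,0,0,0,0,0,2]]
  ]
}}

```text
clock: 5.82
eef_pos: [557.0, 28.9, 61.6]
tool_rot: [-3.141, -0.131, 0.939]
force: [-1.1, -1.0, 1.1]
width: 19.8
```

>>> {"method": "carry_out", "body": {
  "series": [
    [[0.4,0,0,0,0,0,2],[0.8,0,0,0,0,0,2],[1.2,0,0,0,0,0,2],[1.6,0,0,0,0,0,2],[2.0,0,0,0,0,0,2]]
  ]
}}

```text
clock: 6.23
eef_pos: [568.8, 44.9, 64.2]
tool_rot: [-3.141, -0.131, 0.939]
force: [-0.6, -1.4, -0.4]
width: 20.0
```

>>> {"method": "carry_out", "body": {
  "series": [
    [[0.4,0,0,0,0,0,2],[0.8,0,0,0,0,0,2],[1.2,0,0,0,0,0,2],[1.6,0,0,0,0,0,2],[2.0,0,0,0,0,0,2]]
  ]
}}

```text
clock: 6.65
eef_pos: [580.5, 60.9, 66.8]
tool_rot: [-3.141, -0.131, 0.939]
force: [-0.4, -1.1, 0.5]
width: 19.9
```

>>> {"method": "carry_out", "body": {
  "series": [
    [[0.4,0,0,0,0,0,2],[0.8,0,0,0,0,0,2],[1.2,0,0,0,0,0,2],[1.6,0,0,0,0,0,2],[2.0,0,0,0,0,0,2]]
  ]
}}

```text
clock: 7.07
eef_pos: [592.2, 76.9, 69.4]
tool_rot: [-3.141, -0.131, 0.939]
force: [-0.9, -0.7, -0.4]
width: 20.0
```

>>> {"method": "carry_out", "body": {
  "series": [
    [[0.4,0,0,0,0,0,2],[0.8,0,0,0,0,0,2],[1.2,0,0,0,0,0,2],[1.6,0,0,0,0,0,2],[2.0,0,0,0,0,0,2]]
  ]
}}

```text
clock: 7.48
eef_pos: [603.9, 92.9, 72.0]
tool_rot: [-3.141, -0.131, 0.939]
force: [-0.4, -0.9, 0.1]
width: 20.2
```

```bash
python3 look.py 6
```

```text
t 7.48 board-frame tcp [-8.501e+01 -2.000e-02  1.508e+01] world [603.9  92.9  72. ] F_board [-0.95 -0.23  0.25] w 20.2 rot err [0.0007 0.0011 0.0002] q [-0.38  0.79  0.38  1.85 -0.72  0.57 -0.13]
```

View pics/scene6.png

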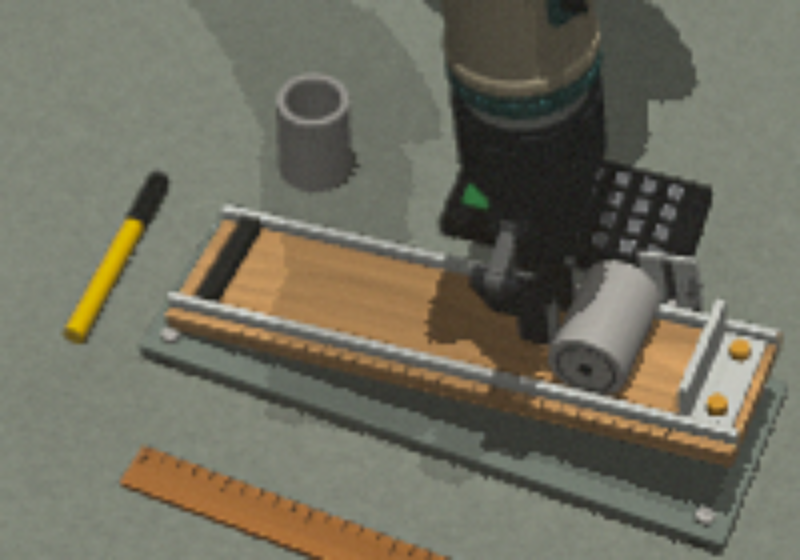

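The roller's end face is at (588,368), roughly 30 mm from the stop. I'll slow down here.

>>> {"method": "carry_out", "body": {
  "series": [
    [[0.3,0,0,0,0,0,2],[0.6,0,0,0,0,0,2],[0.9,0,0,0,0,0,2],[1.2,0,0,0,0,0,2],[1.5,0,0,0,0,0,2]]
  ]
}}

```text
clock: 7.95
eef_pos: [612.6, 104.7, 74.0]
tool_rot: [-3.141, -0.131, 0.939]
force: [-0.8, -0.6, 0.7]
width: 20.0
```

>>> {"method": "carry_out", "body": {
  "series": [
    [[0.2,0,0,0,0,0,2],[0.4,0,0,0,0,0,2],[0.6,0,0,0,0,0,2],[0.75,0,0,0,0,0,2],[0.9,0,0,0,0,0,2]]
  ]
}}

```text
clock: 8.37
eef_pos: [617.7, 111.9, 75.1]
tool_rot: [-3.141, -0.131, 0.939]
force: [-2.0, -1.5, 0.9]
width: 19.7
```

```bash
python3 look.py 7
```

```text
t 8.37 board-frame tcp [-6.131e+01 -1.000e-02  1.510e+01] world [617.7 111.9  75.1] F_board [-2.25  0.67  1.25] w 19.7 rot err [0.0007 0.001  0.0001] q [-0.42  0.8   0.4   1.81 -0.71  0.6  -0.17]
```

View pics/scene7.png

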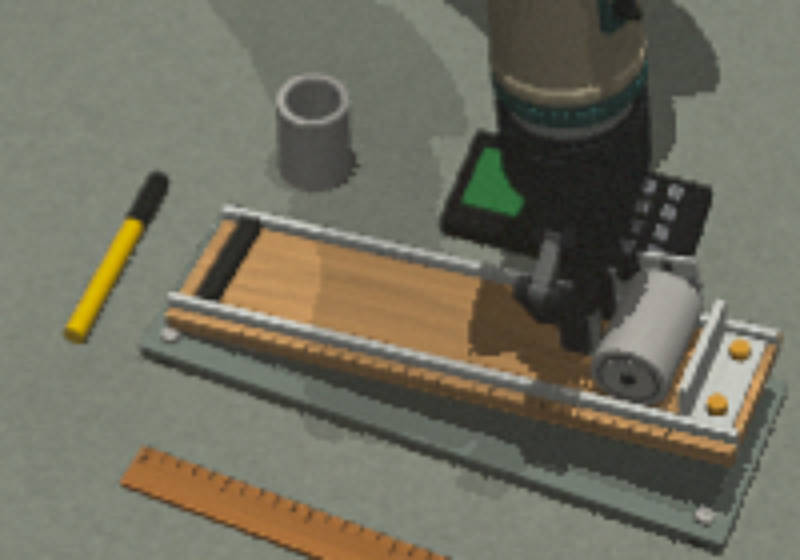

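There is still a gap of a few mm, with the end face at (628,378). I'll creep at 1 mm per row and watch the force.

>>> {"method": "carry_out", "body": {
  "series": [
    [[0.1,0,0,0,0,0,2],[0.2,0,0,0,0,0,2],[0.3,0,0,0,0,0,2],[0.4,0,0,0,0,0,2],[0.5,0,0,0,0,0,2]]
  ]
}}

```text
clock: 8.83
eef_pos: [620.7, 115.8, 75.8]
tool_rot: [-3.141, -0.131, 0.939]
force: [-0.6, -0.6, 0.4]
width: 19.8
```

>>> {"method": "carry_out", "body": {
  "series": [
    [[0.08,0,0,0,0,0,2],[0.16,0,0,0,0,0,2],[0.2,0,0,0,0,0,2],[0.2,0,0,0,0,0,2]]
  ]
}}

```text
clock: 9.17
eef_pos: [621.7, 117.2, 76.0]
tool_rot: [-3.141, -0.131, 0.939]
force: [-0.7, -1.8, -0.2]
width: 19.7
```

```bash
python3 look.py 8
```

```text
t 9.17 board-frame tcp [-54.59  -0.07  15.1 ] world [621.7 117.2  76. ] F_board [-1.86 -0.52  0.02] w 19.7 rot err [0.0007 0.0008 0.0002] q [-0.43  0.81  0.41  1.79 -0.71  0.61 -0.19]
```

View pics/scene8.png

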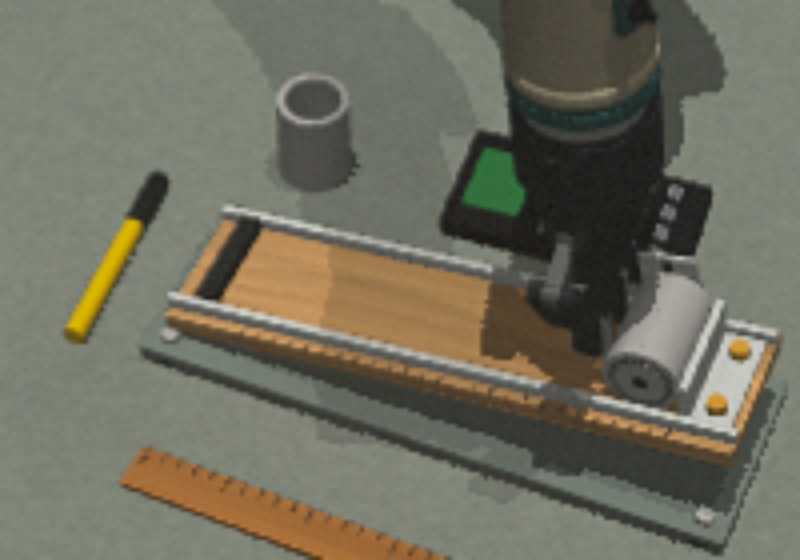

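The roller is nearly at the stop, and the force hasn't risen clearly yet. I'll go on until it does.

>>> {"method": "carry_out", "body": {
  "series": [
    [[0.05,0,0,0,0,0,2],[0.1,0,0,0,0,0,2],[0.15,0,0,0,0,0,2],[0.15,0,0,0,0,0,2]]
  ]
}}

```text
clock: 9.55
eef_pos: [621.7, 117.3, 76.0]
tool_rot: [-3.14, -0.129, 0.938]
force: [-2.7, -4.6, 1.8]
width: 20.3
```

```bash
python3 look.py 9
```

```text
t 9.55 board-frame tcp [-5.450e+01 -1.000e-02  1.505e+01] world [621.7 117.3  76. ] F_board [-4.99 -0.51  2.5 ] w 20.3 rot err [ 0.0013 -0.0011  0.0008] q [-0.43  0.81  0.41  1.79 -0.71  0.61 -0.19]
```

The TCP has stopped moving and the push has risen to 5 N, so the roller is against the stop. I'll let it settle and check.

>>> {"method": "carry_out", "body": {
  "series": [
    [[0,0,0,0,0,0,2],[0,0,0,0,0,0,2],[0,0,0,0,0,0,2],[0,0,0,0,0,0,2],[0,0,0,0,0,0,2]]
  ]
}}

```text
clock: 10.02
eef_pos: [621.8, 117.3, 76.0]
tool_rot: [-3.14, -0.129, 0.938]
force: [-3.6, -4.9, 1.2]
width: 20.4
```

```bash
python3 look.py 10; python3 - <<'E'
from plan import *
from h import *
from cell import get_image
d=get_image("top"); cv2.imwrite("pics/top10.png",cv2.resize(d["img"][140:330,190:420],None,fx=3.1,fy=3.1))
E
```

```text
t 10.02 board-frame tcp [-54.51  -0.1   15.05] world [621.8 117.3  76. ] F_board [-5.82  0.02  2.02] w 20.4 rot err [ 0.0012 -0.001   0.001 ] q [-0.43  0.81  0.41  1.79 -0.71  0.61 -0.19]
```

View pics/scene10.png

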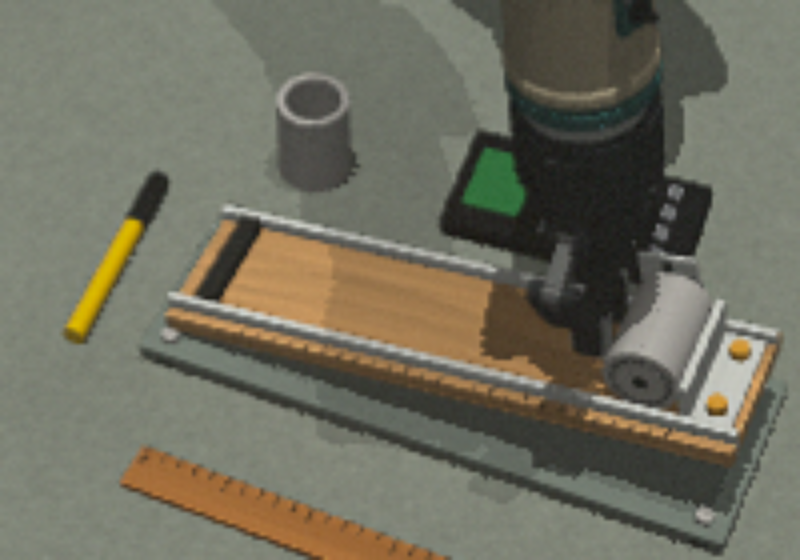

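View pics/top10.png

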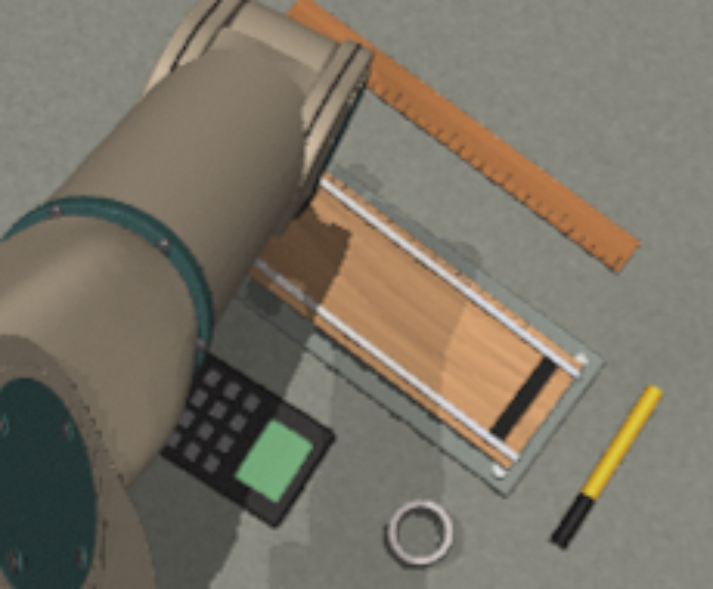

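The scene view shows the roller square against the stop plate, with its end face at (640,380) and no visible gap. The fingers are behind it and the push holds steady at 5–6 N. The TCP is within 0.5 mm of where contact was expected. The top view shows the bystanders it covers in place, though the arm hides the roller there.

```bash
python3 -c "
from cell import *
print(finish_job())"
```

```text
the job is handed in; nothing more can be done
None
```

I pushed the roller up the track from the foot until it met the start stop, and handed the job in with both fingertips still holding it there. I pushed at about 50 mm/s, slowing to under 10 mm/s at the end, with the fingers held 20 mm apart. It took about 10 s of the 40 s allowed.

- **Contact with the stop:** at the end the TCP stopped moving and the push rose from about 1–2 N to a steady 5–6 N. The TCP sat 54.5 mm downhill of the stop along the board, against 55 mm expected for a roller touching it.
- **Position:** the last scene picture shows the roller square against the plate, with no visible gap.
- **Bystanders:** those visible in the last close-up pictures looked unmoved. The beaker, flask, wash bottle and meter were outside those pictures, so I did not recheck them.
- **Weaker checks:** the arm hid the roller in the top view, so squareness and gap rest on the scene camera and the force reading. On the way up the push was only 1–2 N, close to the sensor noise, so I judged contact there from the pictures.

No check failed or disagreed. The hand-in gives no verdict.

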